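# Lay the standing slide box flat and park it against the rail

## Robot

A 7-joint arm with a two-finger parallel gripper is mounted at the origin on a cart in front of the work surface, level with it; the furniture and walls round the work are solid. World frame = base frame: x ahead of the robot, y to its left, z up, the work surface at z = 0. Lengths are in m, angles in rad, forces in N, time in s.
With the tool pointing down it reaches from about 0.35 to 0.9 m from the base axis. Payload 8.1 kg.
Tool frame: the origin (TCP) lies on the centre line of the jaws, within the pads' length; the fingertips stand 19 mm ahead of it and the grasp point (between the pads) is the TCP (arm.tip_reach is the distance from the TCP to the fingertips, in m); z points along the fingers, y is the line along which they close (so a half turn about z gives the same grasp; the last joint's range is limited). The gripper opens to 92 mm and grips with 3 to 60 N. Pads are 19 mm wide; open, the fingers measure 130 mm over their backs; the gripper's body (75 mm by 190 mm) begins 47 mm behind the grasp point.
Start: joints at [-1.407, 0.434, 0.025, 1.573, -0.012, 1.134, -0.075], TCP at [0.165, 0.603, 0.246] pointing down, gripper open.
Joint ranges: [-2.62, 2.62], [-0.44, 2.09], [-1.27, 1.32], [0.08, 2.57], [-1.32, 4.46], [0.12, 2], [-2.74, 2.74]. Speed limits (rad/s): [2.22, 2.22, 3.01, 3.01, 3.14, 3.14, 3.14].

## Interface

Orientations are given as a rotation vector (axis times angle).
In Python, from cell import arm gives the robot as it stands.
- The arm moves only by the tool arm_command, never from a script. Its argument "targets" is a list that holds one entry, the list of rows, each a list of 6 numbers: the shift along the tool's x, y, z in m, then the turn, a rotation vector about the tool's x, y, z in rad. A call has 1 to 10 rows; each row shifts and turns the commanded pose from where the row before left it, along the tool's axes as they then stand; what a row does not reach is not made up. A row lasts 1/8 s, in which the tool goes at most 62.5 mm and 10.7 degrees, less where a joint would pass 70% of its speed; a pose out of reach is approached as far as the arm can. A call with a gripper value outside its range is refused whole. "jaw" is the finger opening in m, from 0 to 0.0918, set as the call begins (left out, the last holds). The fingers move at their own pace and stop on an object; "newtons" is the grip in N (left out, the last holds). Time passes only in rows, so rows that do not move let the fingers close. It gives the time, the measured TCP pose, the force, the opening and the grip force at its end, in the units of the state.
- arm.observe(): the state, without advancing time (a new reading comes with each control period).
- arm.get_image(name): name is "scene" or "side" or "wrist"; returns a dict with "pixels" (480x640x3 uint8, red, green, blue), "z_map" (480x640 float32, m along the optical axis (not along the pixel's ray), 0 where there is no reading), "fx", "fy", "cx", "cy" (pixels), "dist" ([k1, k2, p1, p2, k3] as OpenCV has them; the pictures are not rectified), "xyz" and "rotation" of the camera in the world; the wrist camera has in their place "T_tool_cam" (4x4, takes a point from camera to tool coordinates, whose origin is the TCP and whose axes are the flange's). Camera axes: x right, y down, z forward; pixel columns grow to the right and rows downward; lengths in m; the calibration is good to about 2 mm. A picture is of the moment at which its call begins: read the wrist's pose just before it.
- arm.sign_off(): hands the job in; it is judged then, once.
The state is a dict: "clock": time; "joints": joint angles; "dq": joint speeds; "joint_efforts": joint torques, N m; "position": TCP position; "ee_rot": TCP orientation; "force": force on the tool from outside, world axes, zero at the start; "ft_torque": the same for the moment, N m; "width": opening from 0.0 (shut) to 1.0 (fully open); "gripper_force": force on a finger pad.
Only numpy, scipy, OpenCV 4.12 (cv2) and the standard library are available. Lean on these libraries where they do the work, as an engineer would, in place of code of your own. Each camera call takes 0.05 s, during which the arm holds its last target. There are 200 camera calls.

## Task

The slide box has been left standing on its long edge in front of the low metal rail. Push it over, away from the robot, so that it lies flat with its label up, and then push it across the worktop until its long side is flush against the rail, with the whole box between the rail's ends. Use the fingers only to push: do not lift the box, and leave the cup, the bottles and the stamp as they stand.

Things in the scene. Friction and masses are not known exactly. Their poses are not given: they have to be found in the camera images.
- box: Blue slide box, closed (the lid stays shut), 170 mm long (own y), 85 mm wide (own x), 39 mm thick (own z), 0.17 to 0.34 kg, white label on the lid. Starts standing on a long edge, 85 mm tall, label towards the robot. Origin: centre of the underside (face opposite the label). Own z points out of the label; own x points down at the start, and from rail to robot once flat. Long sides at own x -42 and +43 mm.
- box_center (a point): Middle of the slide box, 19.5 mm from the underside towards the label; same axes as the box. 43 mm above the worktop at the start, 19.5 mm once flat. Pushing the label side, 70 mm above the worktop, about 35 mm away from the robot brings the box past its balance; it then falls by itself, label up.
- rail: Straight aluminium bar fixed to the worktop behind the slide box, 320 mm long, 20 mm deep, 16 mm high. Origin: on the worktop at the middle of the face that looks towards the robot. Its own y runs along the bar, its own x points away from the robot at right angles to that face (the face is own x = 0), z up.
- cup: Bystander: specimen cup with red cap, 52 mm across, 64 mm high, to the left of the work. Origin: centre of its underside, z up.
- bottle: Bystander: amber bottle with black cap, 45 mm across, 90 mm high, to the right of the work. Origin: centre of its underside, z up.
- dropper: Bystander: small white dropper bottle, 27 mm across, 74 mm high, to the right of the work. Origin: centre of its underside, z up.
- stamp: Bystander: wooden hand stamp standing on its 24 x 48 mm foot, 64 mm high, to the left of the work. Origin: centre of its underside, z up.
There are look-alikes about, which are no part of the job. Of the things like the box, leave any that is brown; of the rest the smaller one is meant.

How it is judged:
By the outcome, as a careful person would: the job done as asked, in the order asked, and still so for the second after the job is handed in, with the robot touching nothing.
It also fails if it takes over 42 s, if anything falls off the work surface, if the arm or the gripper's body presses on something with over 40 N, if the wrist force passes 120 N, or if a joint passes its speed limit or range.

## Working session

There is one attempt and no reset: what is moved stays moved. The work goes in short steps, Python scripts to look and compute and a tool call to move; the robot and the scene stay as the last step left them, time stands still between calls to the robot, and variables do not carry over. Pictures are saved under pics/ and viewed, at most 10 in all, crops included, and the job is handed in when it is done.

Besides the shell and the picture viewer there is one more tool, called in YAML: its name, and indented under it one key for each argument. arm_command: Moves the arm, as the interface text tells. Its arguments: {"type":"object","properties":{"targets":{"type":"array","items":{"type":"array","items":{"type":"array","items":{"type":"number"}}}},"jaw":{"type":"number"},"newtons":{"type":"number"}},"required":["targets"]}

```bash
ls; mkdir -p pics
cat > h.py <<'E'
import numpy as np, cv2, pickle
from cell import arm
def grab(n):
    im=arm.get_image(n); cv2.imwrite(f'pics/{n}_{arm.observe()["clock"]:.2f}.png',im['pixels'][:,:,::-1]); return im
def pts(im):
    """world point per pixel from z_map"""
    K=np.array([[im['fx'],0,im['cx']],[0,im['fy'],im['cy']],[0,0,1]],float)
    v,u=np.mgrid[0:480,0:640]
    n=cv2.undistortPoints(np.stack([u,v],-1).reshape(-1,1,2).astype(float),K,np.array(im['dist'],float)).reshape(480,640,2)
    p=np.dstack([n,np.ones((480,640))])*im['z_map'][...,None]
    R=np.array(im['rotation'])
    if R.shape!=(3,3): R=cv2.Rodrigues(R.astype(float))[0]
    return p@R.T+np.array(im['xyz'])
E
python3 - <<'E'
from h import *
for n in('scene','side'):
    im=grab(n); print(n,im['xyz'],im['rotation']); P=pts(im); np.save(n,P)
    print(P[300,320],(im['z_map']==0).mean())
print(arm.observe())
E
ls pics
```

```text
pics
scene [-0.20792459  0.6446182   0.52079118] [-0.96054073  2.11695701 -1.3438508 ]
[0.40679716 0.12088213 0.00204035] 0.00419921875
side [ 0.25070226 -0.93516144  0.52432872] [-2.00320354  0.23462817 -0.18653082]
[ 0.43876119 -0.19719074  0.0605337 ] 0.00408203125
{'clock': 0.1, 'joints': array([-1.4066254 ,  0.43514581,  0.02499396,  1.57395983, -0.01160595,
        1.1340241 , -0.07511742]), 'dq': array([-7.90109413e-05, -3.47700683e-04, -7.06293235e-04, -8.73192927e-04,
       -1.55807340e-03,  1.71252765e-03,  8.31626533e-04]), 'joint_efforts': array([ 2.25445103e-03, -6.69124389e+01,  9.87186246e-01, -3.15151227e+01,
       -6.07387698e-02,  3.73801624e-02,  6.32361866e-05]), 'position': array([0.16470836, 0.60247458, 0.24504623]), 'ee_rot': array([-4.17960943e-01, -3.11360871e+00,  2.18464380e-03]), 'force': array([-0.23989462, -0.48448298, -0.13998035]), 'ft_torque': array([-0.01705585,  0.05402709,  0.00269486]), 'gripper_force': 0.0, 'width': 1.0027248156568165}
scene_0.05.png
side_0.10.png
```

View pics/scene_0.05.png

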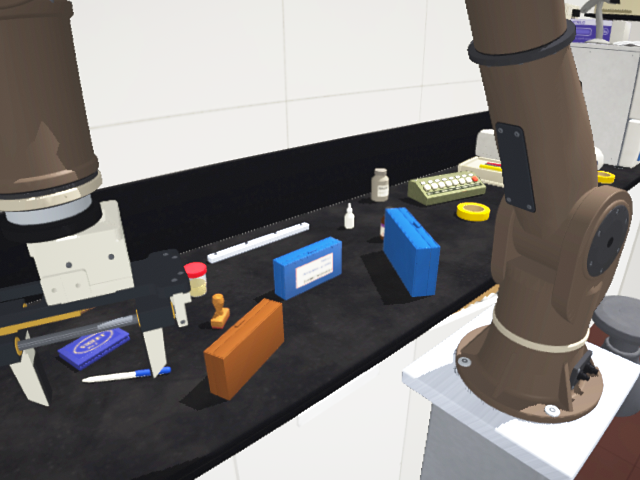

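View pics/side_0.10.png

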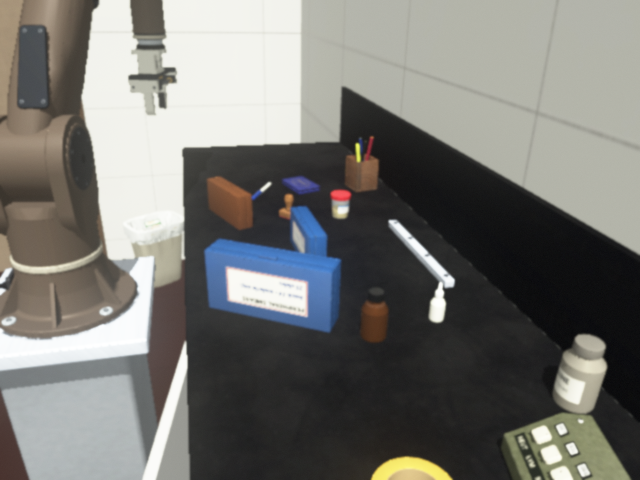

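The scene view shows three box-like candidates: a brown one at (245,350), a large blue one at (410,250), and a smaller blue one with its label facing the robot at (308,268). The side view shows the small one at (308,232). I choose the small blue box. The rail runs from (210,258) to (308,228), the cup is at (196,280), the stamp at (220,312), the dropper at (349,217), and the bottle at (383,232), partly hidden.

```bash
cat > m.py <<'E'
from h import *
def ext(P,m,name):
    q=P[m]; r=cv2.minAreaRect(q[:,:2].astype(np.float32)*1000)
    print(name,m.sum(),'lo',np.percentile(q,1,0).round(3),'hi',np.percentile(q,99,0).round(3),'rect',np.round(r[0],0),np.round(r[1],0),round(r[2],1))
    return q
E
python3 - <<'E'
from m import *
for n,f in(('scene','pics/scene_0.05.png'),('side','pics/side_0.10.png')):
    P=np.load(n+'.npy'); h=cv2.cvtColor(cv2.imread(f),cv2.COLOR_BGR2HSV).astype(int); H,S,V=h[...,0],h[...,1],h[...,2]
    def box(a,b,c,d): m=np.zeros((480,640),bool); m[c:d,a:b]=1; return m
    blue=(H>98)&(H<125)&(S>120)&(V>50); z=P[...,2]
    rois=dict(scene=dict(box=(265,350,230,305),rail=(203,316,218,266),cup=(183,210,260,300),stamp=(208,232,290,332),drop=(340,358,200,232),bottle=(376,387,215,245),big=(378,442,200,300)),
      side=dict(box=(288,330,205,256),rail=(385,458,215,290),cup=(328,353,188,222),stamp=(277,296,192,222),drop=(427,448,280,325),bottle=(358,392,286,344),big=(200,345,235,332)))[n]
    for k,r in rois.items():
        m=box(*r)
        if k in('box','big'): m&=blue
        if k=='rail': m&=(z<.03)&(z>.011)&(V>100)
        elif k not in('big','box'): m&=(z>.012)&((V>60)|(k=='bottle'))
        q=ext(P,m,n+' '+k)
        if k=='box':
            t=q[q[:,2]>.08]; print('  top',cv2.minAreaRect(t[:,:2].astype(np.float32)*1000))
            if n=='scene':
                fr=q[(q[:,2]<.075)&(q[:,2]>.01)]; a=np.polyfit(fr[:,1],fr[:,0],1); print('  front x=',a,np.std(fr[:,0]-np.polyval(a,fr[:,1])))
        if k=='rail':
            print('  line', cv2.fitLine(q[:,:2].astype(np.float32),cv2.DIST_L2,0,.01,.01).ravel())
E
```

```text
scene box 2143 lo [0.455 0.006 0.001] hi [0.635 0.179 0.09 ] rect [258. 308.] [ 170. 1142.] 47.7
  top ((186.9052734375, 369.1176452636719), (144.16867065429688, 952.0399169921875), 46.48284912109375)
  front x= [0.03924134 0.45935504] 0.009371805824547367
scene rail 561 lo [ 0.715 -0.099  0.011] hi [0.738 0.214 0.02 ] rect [727.  56.] [ 24. 320.] 0.4
  line [ 0.0027277  -0.9999963   0.7237725   0.06737652]
scene cup 618 lo [0.105 0.284 0.013] hi [0.635 0.528 0.336] rect [212. 462.] [ 46. 915.] 68.4
scene stamp 361 lo [0.333 0.3   0.013] hi [0.492 0.381 0.087] rect [148. 485.] [ 36. 780.] 63.9
scene drop 139 lo [ 0.637 -0.212  0.012] hi [ 0.66  -0.189  0.075] rect [ 648. -199.] [24. 21.] 42.9
scene bottle 148 lo [-0.208 -0.221  0.015] hi [0.539 0.645 0.521] rect [163. 205.] [  16. 1150.] 41.0
scene big 3598 lo [ 0.256 -0.201  0.002] hi [ 0.479 -0.036  0.123] rect [185.  66.] [ 154. 1390.] 40.5
side box 1142 lo [ 0.401 -0.135 -0.003] hi [0.549 0.39  0.117] rect [ 400. -272.] [1359.   91.] 77.3
  top ((379.41021728515625, -381.0439453125), (1137.598388671875, 72.43096160888672), 77.8212661743164)
side rail 596 lo [ 0.717 -0.104  0.011] hi [0.739 0.207 0.018] rect [728.  52.] [ 23. 318.] 0.5
  line [ 0.01183025 -0.99993     0.7267233   0.03375681]
side cup 402 lo [ 0.254 -0.923  0.012] hi [0.634 0.323 0.52 ] rect [ 438. -306.] [1312.   52.] 73.9
side stamp 239 lo [0.456 0.12  0.013] hi [0.489 0.337 0.085] rect [ 373. -298.] [1297.   37.] 80.7
side drop 345 lo [ 0.641 -0.219  0.013] hi [ 0.721 -0.102  0.072] rect [ 478. -512.] [961.  27.] 60.2
side bottle 1096 lo [ 0.502 -0.255  0.013] hi [ 0.543 -0.223  0.089] rect [ 379. -574.] [765.  45.] 67.0
side big 6610 lo [ 0.259 -0.206 -0.002] hi [0.5   0.149 0.12 ] rect [ 392. -361.] [1155.  291.] 88.6
```

Run:
```python
import cv2
a=cv2.imread('pics/scene_0.05.png')[200:320,180:400];cv2.imwrite('pics/crop1.png',cv2.resize(a,None,fx=3.5,fy=3.5,interpolation=cv2.INTER_CUBIC))
```

```text
(no output)
```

View pics/crop1.png

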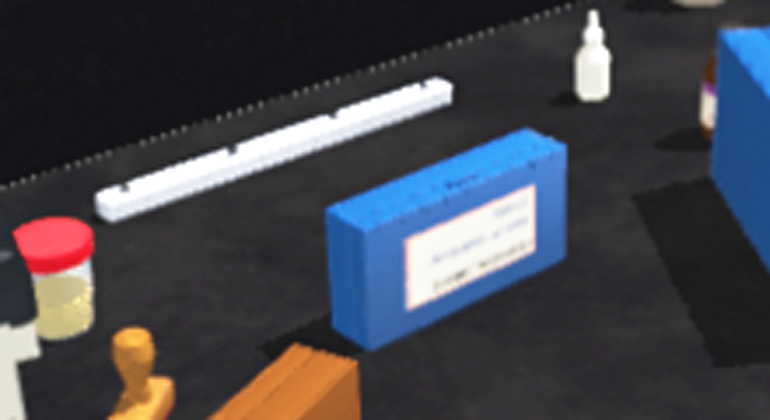

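The crop confirms the choice: a small blue box with its label facing the robot, nothing between it and the rail, and the bottles to the right. Next I refine its pose with outlier rejection.

Run:
```python
from m import *
P=np.load('scene.npy');h=cv2.cvtColor(cv2.imread('pics/scene_0.05.png'),cv2.COLOR_BGR2HSV).astype(int)
m=np.zeros((480,640),bool);m[230:305,265:350]=1
m&=(P[...,0]>.4)&(P[...,0]<.56)&(P[...,1]>-.03)&(P[...,1]<.22)
hb=(h[...,0]>98)&(h[...,0]<125)&(h[...,1]>100)
t=ext(P,m&hb&(P[...,2]>.081)&(P[...,2]<.092),'top')
f=P[m&(P[...,2]>.015)&(P[...,2]<.075)&(P[...,0]<.48)]
l=cv2.fitLine(f[:,:2].astype(np.float32),cv2.DIST_HUBER,0,.01,.01).ravel();print('front',l,'yaw deg',np.degrees(np.arctan(l[0]/l[1])))
for n,(x0,x1,y0,y1) in dict(box=(.43,.53,-.02,.2),rail=(.7,.75,-.12,.23),cup=(.57,.66,.26,.36),stamp=(.44,.52,.27,.36),drop=(.62,.68,-.24,-.17),bottle=(.47,.56,-.27,-.19),big=(.24,.48,-.22,-.03),brown=(.2,.46,.2,.5)).items():
  for c in('scene','side'):
    Q=np.load(c+'.npy');k=(Q[...,0]>x0)&(Q[...,0]<x1)&(Q[...,1]>y0)&(Q[...,1]<y1)&(Q[...,2]>.012)&(Q[...,2]<.14)
    if k.sum()>20: ext(Q,k,c+' '+n)
R=cv2.Rodrigues(np.array(arm.observe()['ee_rot']))[0];print(R.round(3))
```

```text
top 751 lo [0.456 0.009 0.081] hi [0.499 0.178 0.09 ] rect [478.  92.] [ 43. 171.] 1.5
front [ 0.02806779 -0.999606    0.4599401   0.07791046] yaw deg -1.6083771
scene box 2606 lo [0.455 0.008 0.013] hi [0.496 0.178 0.088] rect [477.  93.] [ 43. 173.] 1.6
side box 1360 lo [0.456 0.004 0.016] hi [0.499 0.173 0.085] rect [478.  90.] [ 41. 178.] 2.4
scene rail 529 lo [ 0.716 -0.099  0.012] hi [0.738 0.214 0.02 ] rect [727.  56.] [ 24. 320.] 0.4
side rail 569 lo [ 0.717 -0.104  0.012] hi [0.739 0.207 0.018] rect [728.  52.] [ 23. 318.] 0.5
scene cup 532 lo [0.587 0.283 0.013] hi [0.636 0.326 0.066] rect [611. 303.] [45. 54.] 75.1
side cup 397 lo [0.588 0.278 0.012] hi [0.634 0.323 0.063] rect [612. 300.] [49. 52.] 73.9
scene stamp 344 lo [0.457 0.3   0.013] hi [0.492 0.345 0.064] rect [479. 322.] [25. 50.] 42.3
side stamp 151 lo [0.458 0.307 0.013] hi [0.49  0.338 0.061] rect [473. 323.] [24. 38.] 38.3
scene drop 139 lo [ 0.637 -0.212  0.012] hi [ 0.66  -0.189  0.075] rect [ 648. -199.] [24. 21.] 42.9
side drop 335 lo [ 0.641 -0.219  0.013] hi [ 0.664 -0.199  0.071] rect [ 652. -209.] [21. 27.] 58.4
scene bottle 88 lo [ 0.519 -0.241  0.013] hi [ 0.54  -0.207  0.093] rect [ 531. -223.] [25. 36.] 2.8
side bottle 1091 lo [ 0.502 -0.255  0.013] hi [ 0.543 -0.223  0.089] rect [ 521. -237.] [35. 45.] 63.9
scene big 3313 lo [ 0.257 -0.182  0.014] hi [ 0.474 -0.036  0.121] rect [ 368. -119.] [ 56. 240.] 57.9
side big 8595 lo [ 0.26  -0.205  0.013] hi [ 0.475 -0.062  0.117] rect [ 368. -124.] [ 59. 236.] 57.5
scene brown 4282 lo [0.281 0.267 0.013] hi [0.373 0.433 0.088] rect [383. 379.] [162. 189.] 22.5
side brown 1460 lo [0.284 0.261 0.013] hi [0.379 0.419 0.085] rect [373. 363.] [136. 174.] 23.2
[[-0.965  0.264 -0.   ]
 [ 0.264  0.965 -0.001]
 [-0.    -0.001 -1.   ]]
```

arm_command:
  targets:
    - [[0, 0, 0, 0, 0, -0.07], [0, 0, 0, 0, 0, -0.07], [0, 0, 0, 0, 0, -0.07], [0, 0, 0, 0, 0, -0.07], [-0.02, -0.044, 0, 0, 0, 0], [-0.02, -0.044, 0, 0, 0, 0], [-0.02, -0.044, 0, 0, 0, 0], [-0.02, -0.044, 0, 0, 0, 0], [-0.02, -0.044, 0, 0, 0, 0], [-0.02, -0.044, 0, 0, 0, 0]]
  jaw: 0.0918

```text
clock: 1.35
position: [0.2887, 0.3388, 0.2456]
ee_rot: [0.02, -3.141, 0.0]
force: [1.7, 0.6, -0.8]
width: 1.004
gripper_force: 0.0
```

arm_command:
  targets:
    - [[-0.02, -0.041, 0, 0, 0, 0], [-0.02, -0.041, 0, 0, 0, 0], [-0.02, -0.041, 0, 0, 0, 0], [-0.02, -0.041, 0, 0, 0, 0], [-0.02, -0.041, 0, 0, 0, 0], [-0.015, -0.041, 0, 0, 0, 0], [0, 0, 0, 0, 0, 0], [0, 0, 0, 0, 0, 0]]

```text
clock: 2.35
position: [0.4061, 0.0965, 0.2456]
ee_rot: [0.021, -3.141, -0.0]
force: [0.7, 0.6, -0.2]
width: 1.001
gripper_force: 0.0
```

arm_command:
  targets:
    - [[0, -0.005, 0.03, 0, 0, 0], [0, 0, 0.03, 0, 0, 0], [0, 0, 0.03, 0, 0, 0], [0, 0, 0.03, 0, 0, 0], [0, 0, 0.025, 0, 0, 0], [0, 0, 0.01, 0, 0, 0], [-0.015, 0, 0, 0, 0, 0], [-0.015, 0, 0, 0, 0, 0], [0, 0, 0, 0, 0, 0]]

```text
clock: 3.48
position: [0.439, 0.0917, 0.0916]
ee_rot: [-0.02, 3.139, 0.001]
force: [-0.2, 0.2, -0.0]
width: 1.002
gripper_force: 0.0
```

Run:
```python
from h import *
im=grab('side');print(arm.observe()['position'],arm.observe()['force'])
cv2.imwrite('pics/c2.png',cv2.resize(im['pixels'][130:330,180:480,::-1],None,fx=2.5,fy=2.5))
```

```text
[0.43771504 0.09150071 0.09129886] [-0.40703141 -0.7424084  -0.40776961]
```

View pics/c2.png

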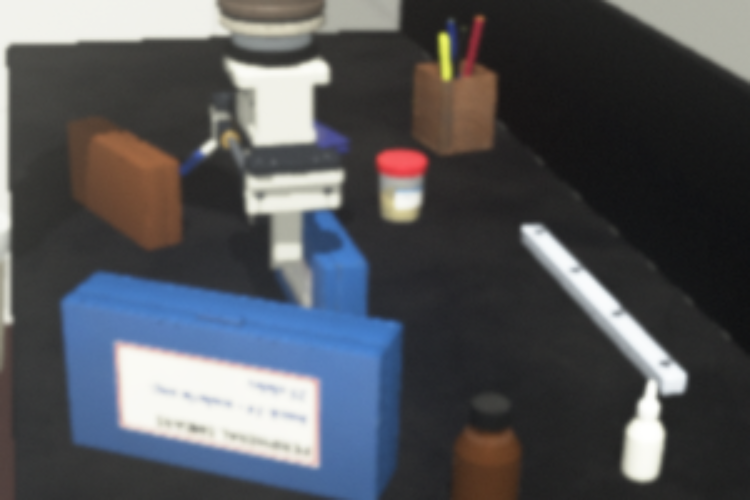

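The fingers stand just in front of the label side, near the top, and are clear of everything else. Next I push gently.

arm_command:
  targets:
    - [[-0.006, 0, 0, 0, 0, 0], [-0.006, 0, 0, 0, 0, 0], [-0.006, 0, 0, 0, 0, 0], [-0.005, 0, 0, 0, 0, 0], [-0.005, 0, 0, 0, 0, 0], [-0.005, 0, 0, 0, 0, 0], [-0.005, 0, 0, 0, 0, 0], [-0.004, 0, 0, 0, 0, 0], [-0.004, 0, 0, 0, 0, 0]]

```text
clock: 4.65
position: [0.4828, 0.092, 0.0907]
ee_rot: [0.021, -3.142, -0.0]
force: [-0.4, -0.5, 0.1]
width: 0.999
gripper_force: 0.0
```

Run:
```python
from h import *
im=grab('side');o=arm.observe();print(o['position'],o['force'])
cv2.imwrite('pics/c3.png',cv2.resize(im['pixels'][130:330,180:480,::-1],None,fx=2.5,fy=2.5))
```

```text
[0.48341251 0.09203364 0.09080274] [ 0.3972489   0.16152523 -0.30978819]
```

View pics/c3.png

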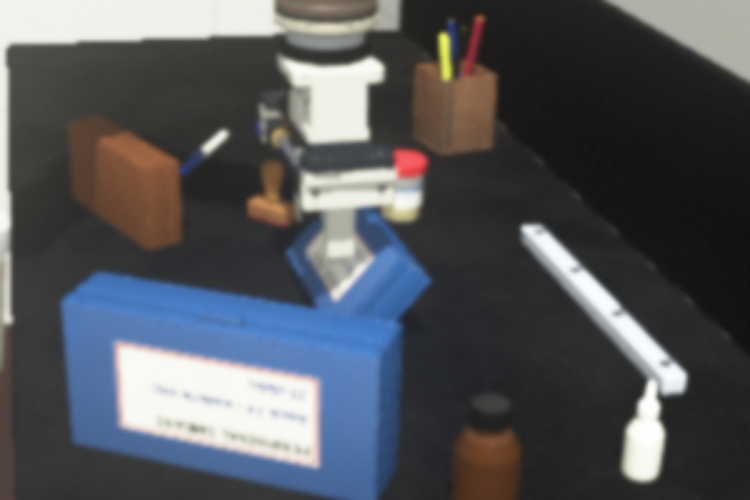

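The box is tilted about 45° and past its balance, so it is falling forward. I hold until it lands, then back off.

arm_command:
  targets:
    - [[0, 0, 0, 0, 0, 0], [0, 0, 0, 0, 0, 0], [0, 0, 0, 0, 0, 0], [0, 0, 0, 0, 0, 0], [0.02, 0, 0, 0, 0, 0], [0.02, 0, 0, 0, 0, 0], [0, 0, 0, 0, 0, 0]]

```text
clock: 5.58
position: [0.4412, 0.0914, 0.0907]
ee_rot: [0.021, -3.14, 0.0]
force: [0.4, -0.0, 0.0]
width: 0.998
gripper_force: 0.0
```

```bash
cat > look.py <<'E'
from m import *
def top(save=True):
    for n in('scene','side'):
        im=grab(n);P=pts(im)
        k=(P[...,0]>.44)&(P[...,0]<.725)&(P[...,1]>-.03)&(P[...,1]<.22)
        h=cv2.cvtColor(im['pixels'],cv2.COLOR_RGB2HSV).astype(int);b=(h[...,0]>98)&(h[...,0]<125)&(h[...,1]>100)
        lab=(h[...,2]>130)&(P[...,2]<.05)
        zt=k&(P[...,2]>.033)&(P[...,2]<.046)
        ext(P,zt&(b|lab),n+' top')
        q=P[k&b&(P[...,2]>.01)&(P[...,2]<.14)];print('  zmax',np.percentile(q[:,2],99))
    o=arm.observe();print(o['clock'],o['position'],o['force'])
E
python3 - <<'E'
from look import *
top()
E
ls -t pics|head -2
```

```text
scene top 1143 lo [0.495 0.011 0.033] hi [0.58  0.18  0.043] rect [540.  94.] [ 89. 173.] 1.4
  zmax 0.04207321605781068
side top 1284 lo [0.497 0.008 0.034] hi [0.582 0.177 0.039] rect [540.  93.] [ 87. 176.] 2.2
  zmax 0.038569791929784165
5.675 [0.44327114 0.09167379 0.09098034] [ 0.42578293 -0.45313964 -0.74505616]
side_5.67.png
scene_5.62.png
```

It lies flat, with its top at 39 mm and x from 0.497 to 0.582. I lower the fingers and push to near the rail.

arm_command:
  targets:
    - [[0, 0, 0.02, 0, 0, 0], [0, 0, 0.02, 0, 0, 0], [0, 0, 0.02, 0, 0, 0], [-0.02, 0, 0, 0, 0, 0], [-0.012, 0, 0, 0, 0, 0], [-0.01, 0, 0, 0, 0, 0], [-0.01, 0, 0, 0, 0, 0], [-0.01, 0, 0, 0, 0, 0], [-0.01, 0, 0, 0, 0, 0], [-0.01, 0, 0, 0, 0, 0]]

```text
clock: 6.92
position: [0.5254, 0.0926, 0.0307]
ee_rot: [-0.021, 3.141, 0.0]
force: [-2.6, 0.7, 1.2]
width: 0.998
gripper_force: 1.1
```

arm_command:
  targets:
    - [[-0.01, 0, 0, 0, 0, 0], [-0.01, 0, 0, 0, 0, 0], [-0.01, 0, 0, 0, 0, 0], [-0.01, 0, 0, 0, 0, 0], [-0.01, 0, 0, 0, 0, 0], [-0.01, 0, 0, 0, 0, 0], [-0.01, 0, 0, 0, 0, 0], [0, 0, 0, 0, 0, 0]]

```text
clock: 7.92
position: [0.596, 0.0934, 0.0308]
ee_rot: [-0.02, 3.14, 0.0]
force: [-0.1, 0.8, 0.2]
width: 0.997
gripper_force: 0.0
```

Run:
```python
from look import *
top()
```

```text
scene top 755 lo [0.583 0.015 0.034] hi [0.691 0.18  0.045] rect [637.  94.] [112. 174.] 0.4
  zmax 0.04324013665139339
side top 657 lo [0.585 0.008 0.033] hi [0.691 0.136 0.044] rect [638.  76.] [109. 143.] 0.3
  zmax 0.03867733424509505
8.025 [0.59501221 0.09348027 0.03072479] [-0.12195498 -0.27963801 -0.53384936]
```

arm_command:
  targets:
    - [[-0.008, 0, 0, 0, 0, 0], [-0.006, 0, 0, 0, 0, 0], [-0.004, 0, 0, 0, 0, 0], [-0.003, 0, 0, 0, 0, 0], [-0.002, 0, 0, 0, 0, 0], [0, 0, 0, 0, 0, 0]]

```text
clock: 8.78
position: [0.6179, 0.0938, 0.0307]
ee_rot: [-0.021, 3.141, 0.0]
force: [0.6, -0.5, -0.4]
width: 1.002
gripper_force: 0.1
```

arm_command:
  targets:
    - [[-0.001, 0, 0, 0, 0, 0], [-0.001, 0, 0, 0, 0, 0], [0, 0, 0, 0, 0, 0]]

```text
clock: 9.15
position: [0.6198, 0.0938, 0.0307]
ee_rot: [-0.021, 3.141, 0.0]
force: [-1.5, -0.1, 0.5]
width: 1.0
gripper_force: 0.6
```

arm_command:
  targets:
    - [[-0.001, 0, 0, 0, 0, 0], [-0.001, 0, 0, 0, 0, 0], [0, 0, 0, 0, 0, 0]]

```text
clock: 9.52
position: [0.6218, 0.0939, 0.0308]
ee_rot: [-0.021, 3.141, 0.0]
force: [-2.0, -0.6, -0.0]
width: 1.0
gripper_force: 0.6
```

arm_command:
  targets:
    - [[-0.001, 0, 0, 0, 0, 0], [0, 0, 0, 0, 0, 0]]

```text
clock: 9.78
position: [0.6226, 0.0939, 0.0307]
ee_rot: [0.021, -3.142, -0.0]
force: [-3.1, -0.9, 1.6]
width: 1.0
gripper_force: 1.2
```

arm_command:
  targets:
    - [[-0.001, 0, 0, 0, 0, 0], [-0.001, 0, 0, 0, 0, 0], [0, 0, 0, 0, 0, 0]]

```text
clock: 10.15
position: [0.6226, 0.0939, 0.0306]
ee_rot: [0.021, -3.138, -0.0]
force: [-9.6, -0.3, 8.5]
width: 0.999
gripper_force: 4.7
```

It touches the rail. To let it square up against the rail, I back off, close the fingers and press at the middle.

arm_command:
  targets:
    - [[0.005, 0, 0, 0, 0, 0], [0.02, 0, 0, 0, 0, 0], [0, 0, 0, 0, 0, 0], [0, 0, 0, 0, 0, 0]]

```text
clock: 10.65
position: [0.6006, 0.0937, 0.031]
ee_rot: [-0.021, 3.14, 0.0]
force: [0.6, -0.2, -0.2]
width: 1.0
gripper_force: 0.0
```

arm_command:
  targets:
    - [[0, 0, 0, 0, 0, 0], [0, 0, 0, 0, 0, 0], [0, 0, 0, 0, 0, 0], [0, 0, 0, 0, 0, 0], [0, 0, 0, 0, 0, 0], [0, 0, 0, 0, 0, 0], [-0.008, 0, 0, 0, 0, 0], [-0.006, 0, 0, 0, 0, 0], [-0.004, 0, 0, 0, 0, 0], [0, 0, 0, 0, 0, 0]]
  jaw: 0
  newtons: 10

```text
clock: 11.9
position: [0.6179, 0.0937, 0.0306]
ee_rot: [-0.02, 3.141, -0.0]
force: [-0.3, -0.6, -0.8]
width: 0.009
gripper_force: 0.0
```

arm_command:
  targets:
    - [[-0.002, 0, 0, 0, 0, 0], [-0.001, 0, 0, 0, 0, 0], [-0.001, 0, 0, 0, 0, 0], [0, 0, 0, 0, 0, 0]]

```text
clock: 12.4
position: [0.6215, 0.0938, 0.0307]
ee_rot: [-0.021, 3.141, 0.0]
force: [0.4, 0.3, 0.8]
width: 0.007
gripper_force: 0.0
```

arm_command:
  targets:
    - [[-0.001, 0, 0, 0, 0, 0], [-0.001, 0, 0, 0, 0, 0], [-0.001, 0, 0, 0, 0, 0], [0, 0, 0, 0, 0, 0]]

```text
clock: 12.9
position: [0.6227, 0.0939, 0.0305]
ee_rot: [0.021, -3.138, -0.0]
force: [-7.4, -0.3, 6.5]
width: 0.001
gripper_force: 3.6
```

arm_command:
  targets:
    - [[-0.001, 0, 0, 0, 0, 0], [0, 0, 0, 0, 0, 0]]

```text
clock: 13.15
position: [0.6227, 0.0939, 0.0304]
ee_rot: [0.021, -3.136, -0.0]
force: [-10.5, -0.1, 9.1]
width: 0.003
gripper_force: 5.4
```

arm_command:
  targets:
    - [[-0.001, 0, 0, 0, 0, 0], [-0.001, 0, 0, 0, 0, 0], [0, 0, 0, 0, 0, 0], [0.003, 0, 0, 0, 0, 0], [0.005, 0, 0, 0, 0, 0], [0.03, 0, 0, 0, 0, 0], [0.05, 0, 0, 0, 0, 0], [0.02, 0, -0.05, 0, 0, 0], [0, 0, -0.06, 0, 0, 0], [0, 0, -0.06, 0, 0, 0]]

```text
clock: 14.4
position: [0.5194, 0.0924, 0.2028]
ee_rot: [-0.02, 3.141, 0.0]
force: [1.7, 0.3, -0.3]
width: 0.008
gripper_force: 0.0
```

arm_command:
  targets:
    - [[0.02, 0, -0.03, 0, 0, 0], [0.02, 0, 0, 0, 0, 0], [0, 0, 0, 0, 0, 0], [0, 0, 0, 0, 0, 0]]

```text
clock: 14.9
position: [0.4802, 0.092, 0.2307]
ee_rot: [-0.021, 3.141, 0.0]
force: [0.3, -0.5, 0.2]
width: 0.006
gripper_force: 0.0
```

Run:
```python
from look import *
top()
s=arm.observe();im=grab('wrist')
cv2.imwrite('pics/w.png',im['pixels'][:,:,::-1])
a=cv2.imread(sorted([__import__('glob').glob('pics/scene_1*.png')][0])[-1])[190:330,160:420]
b=cv2.imread(sorted(__import__('glob').glob('pics/side_1*.png'))[-1])[150:350,260:480]
cv2.imwrite('pics/fin.png',np.hstack([cv2.resize(a,(440,400),interpolation=cv2.INTER_CUBIC),cv2.resize(b,(360,400),interpolation=cv2.INTER_CUBIC)]))
```

```text
scene top 1118 lo [0.631 0.012 0.033] hi [0.717 0.181 0.043] rect [675.  95.] [ 92. 175.] 0.8
  zmax 0.042097022061396656
side top 1195 lo [0.632 0.009 0.033] hi [0.717 0.178 0.039] rect [675.  94.] [174.  88.] 89.9
  zmax 0.038663872720431564
15.0 [0.48013013 0.09190276 0.23041394] [ 0.26603625 -0.96739833  0.27104872]
```

View pics/w.png

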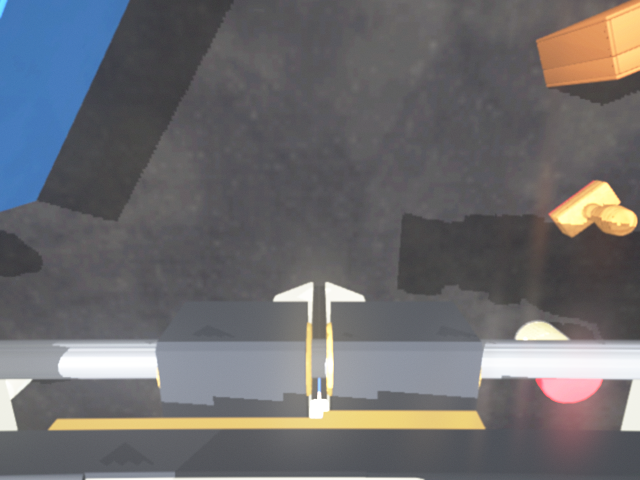

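View pics/fin.png

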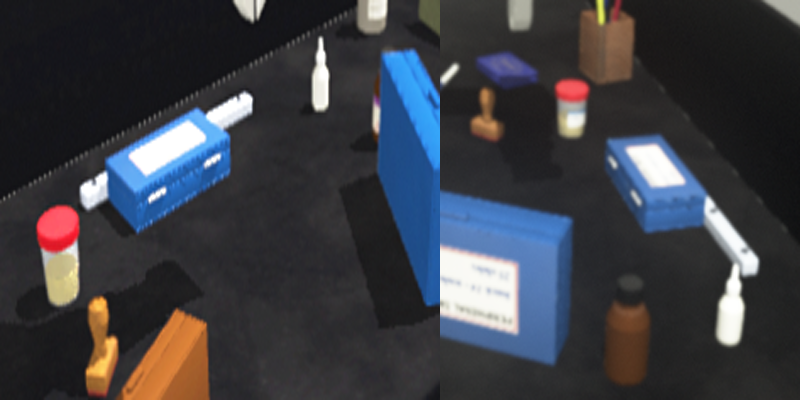

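The wrist view shows only the bystanders, still standing. In the final pair of views the box lies flat with its label up against the rail (scene half, about (168,165)). Both rail ends show beyond it and the bystanders are untouched. Its far side measures x = 0.717, at the rail face, and y runs from 0.009 to 0.18, between the rail's ends.

```bash
python3 -c "from cell import arm; print(arm.sign_off())"
```

```text
the job is handed in; nothing more can be done
None
```

I pushed the small blue slide box over so it lies flat with its label up, then pushed it flush against the rail and between its ends; the bystanders are still standing, and I handed the job in at about 15 s.

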